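# Push the loaf in and shut the roll-top bread bin

## Task

The loaf is sticking out of the open bread bin. With the fingertips only, gently push it back until it is wholly inside, clear of the lid's path, then push the roll lid round by its wooden grip until the bin is fully shut. Do not lift or tip the loaf, and leave the jam jar, butter dish and mug where they stand.

Things in the scene. Friction and masses are not known exactly. Their poses are not given: they have to be found in the camera images.
- bread_bin: Fixed roll-top bread bin, 280 deep (x) x 366 wide (y) x 200 mm high, its front roughly towards the robot (yaw within 15 degrees). Origin: centre of its underside, on the worktop. Its x axis points from the open front to the back, z up. Two 14 mm bamboo cheeks (round, radius 140 mm about the pivot) close the ends, 338 mm apart; a white back sheet covers the rear, from near the top down.
- bin_floor (a point): Top of the bin's level bamboo floor, 12 mm above the bin's origin. The floor reaches from 120 mm in front of this point to 123 mm behind it, with no sill at the front. Under the shut lid the loaf has room from 117 mm in front of it to 116 mm behind it.
- bin_pivot (a point): Point on the lid's axis, midway between the cheeks: 60 mm above the bin's origin. The lid turns about the bin's y axis through it.
- lid (a joint): Angle of the steel roll lid, rad: 0 shut, growing as it rolls up and back over the top, 1.85 fully open. The lid is a sheet 334 mm wide of radius 132 mm (outside) about the pivot; shut, it spans from 19 degrees below horizontal at the front to 88 above. It stays where it is left; 1 to 7 N at the grip move it. A loaf sticking out blocks it.
- lid_grip (a point): Centre of the lid's bamboo grip: a bar 140 mm long (bin's y), 16 mm thick along the arc, standing out from 132 to 160 mm from the pivot (this point: 146 mm). At lid angle q it stands 8 degrees + q above horizontal, measured at the pivot from the bin's front over the top. To shut, push on its upper (rear) face.
- loaf: Brown tin loaf, rigid, 190 long (x) x 100 wide (y) x 90 mm high, about 0.45 kg, loose. Origin: centre of its underside. It lies on the bin's floor with its length roughly along the bin's x axis, and its front (-x) end sticks out of the bin by 20 to 50 mm.
- loaf_front (a point): Middle of the loaf's front (-x) end face, 40 mm above its underside: the face to push.
- jam_jar: Jam jar, dark red with red cap, 68 across x 95 mm high, loose; origin: centre of its underside. Stands near the bin; leave alone.
- butter_dish: Covered butter dish, blue on a white plate, 155 x 90 x 73 mm high, loose; origin: centre of its underside. Stands near the bin; leave alone.
- mug: White mug, 82 across (plus handle on its +y side) x 95 mm high, loose; origin: centre of its underside. Stands near the bin; leave alone.
Things that resemble listed ones, but are neither listed nor needed, are in the scene too. What is meant by the loaf is not red or yellow, and is the smaller of those in its own colour.

How it is judged:
On the way, in this order (a step that is already met when the one before it is completed fails the run):
1. the loaf is pushed wholly inside while the lid is still open (x of loaf in the frame of bread_bin above -0.024 m and value of joint lid above 0.8 rad), for 0.2 s.
2. the lid is fully shut (value of joint lid below 0.05 rad), for 0.2 s.
At the end, for the whole second after the job is handed in: The lid is shut to within 0.05 rad (about 6 mm at its edge), and the loaf lies flat and still on the floor inside the bin (value of joint lid below 0.05 rad and x of loaf in the frame of bread_bin between -0.03 and 0.04 m and z of loaf in the frame of bread_bin between 0.007 and 0.02 m and angle between loaf's own z axis and vertical below 0.1 rad and linear speed of loaf below 0.02 m/s); the robot touches nothing.
It fails at once if the loaf is lifted off the bin's floor or falls from it (z of loaf in the frame of bread_bin above 0.032 m or z of loaf in the frame of bread_bin below 0.002 m).
It fails at once if the loaf is tipped (angle between loaf's own z axis and vertical above 0.25 rad).
It fails at once if the loaf is squashed by the fingers (over 25 N) (contact force between the fingers and loaf above 25 N).
It fails at once if the jam jar, butter dish or mug is moved (over 20 mm) (distance of any of jam_jar, butter_dish, mug from where it was at the start of the episode above 0.02 m).
It also fails if it takes over 54 s, if anything falls off the work surface, if the arm or the gripper's body presses on something with over 40 N, if the wrist force passes 120 N, or if a joint passes its speed limit or range.

## Robot

A 7-joint arm with a two-finger parallel gripper is mounted at the origin on the work surface. World frame = base frame: x ahead of the robot, y to its left, z up, the work surface at z = 0. Lengths are in m, angles in rad, forces in N, time in s.
With the tool pointing down it reaches from about 0.4 to 0.925 m from the base axis. Payload 5.6 kg.
Tool frame: the origin (TCP) lies between the finger pads; the fingertips stand 14 mm ahead of it and the grasp point (between the pads) lies 5 mm behind it; z points along the fingers, y is the line along which they close (so a half turn about z gives the same grasp; the last joint's range is limited). The gripper opens to 85 mm and grips with 20 to 120 N. Pads are 22 mm wide; open, the fingers measure 114 mm over their backs; the gripper's body (76 mm by 85 mm) begins 54 mm behind the grasp point. The pads swing forward as they close: fully open they stand 13 mm farther back than shut.
Start: joints at [1.282, 0.468, -0.012, 1.603, 0.006, 1.071, -0.056], TCP at [0.158, -0.63, 0.245] pointing down, gripper open.
Joint ranges: [-2.53, 2.53], [-0.31, 2.02], [-1.57, 1.55], [0.28, 2.44], [-1.29, 4.43], [0.15, 1.84], [-2.92, 2.92]. Speed limits (rad/s): [2.57, 2.57, 3.14, 3.14, 3.14, 3.14, 3.14].

## Interface

Orientations are given as a unit quaternion [x, y, z, w].
In Python, from station import manip gives the robot as it stands. The module is installed in compiled form; this text tells all that it offers.
- The arm moves only by the shell command python3 -m inch 'ROWS' [OPENING] [FORCE]. ROWS is JSON, a list that holds one entry, the list of rows, each a list of 4 numbers: the shift along the tool's x, y, z in mm, then the turn about the tool's z in degrees. A call has 1 to 5 rows; each row shifts and turns the commanded pose from where the row before left it, along the tool's axes as they then stand; what a row does not reach is not made up. A row lasts 1/12 s, in which the tool goes at most 41.7 mm and 7.16 degrees, less where a joint would pass 70% of its speed; a pose out of reach is approached as far as the arm can. A call is refused whole if a number of a shift passes 41.7 or a number of a turn 7.16, either way. A call with a gripper value outside its range is refused whole. OPENING is the opening, from 0 (shut) to 1 (fully open), set as the call begins (- or left out, the last holds). The fingers move at their own pace and stop on an object; FORCE is the grip in N (left out, the last holds). Time passes only in rows, so rows that do not move let the fingers close. It gives the time, the measured TCP pose, the force, the opening and the grip force at its end, in the units of the state.
- manip.observe(): the state, without advancing time (a new reading comes with each control period).
- manip.read_camera(name): name is "side" or "top"; returns the picture (480x640x3 uint8, red, green, blue); there is no depth.
- manip.get_calibration(name): a dict with "fx", "fy", "cx", "cy" (pixels), "R" (3x3) and "t" (3): a world point X has camera coordinates R X + t. Camera axes: x right, y down, z forward; pixel columns grow to the right and rows downward; lengths in m; the calibration is good to about 2 mm. A picture is of the moment at which its call begins. get_calibration takes no time and is no camera call.
- manip.sign_off(): hands the job in; it is judged then, once.
The state is a dict: "t": time; "qpos": joint angles; "joint_velocities": joint speeds; "tau": joint torques, N m; "tool_pos": TCP position; "orientation": TCP orientation; "force": force on the tool from outside, world axes, zero at the start; "wrist_torque": the same for the moment, N m; "opening": finger opening in m; "grasp_force": force on a finger pad.
Only numpy, scipy, OpenCV 4.12 (cv2) and the standard library are available. Lean on these libraries where they do the work, as an engineer would, in place of code of your own. Each camera call takes 0.05 s, during which the arm holds its last target. There are 200 camera calls.

## Working session

There is one attempt and no reset: what is moved stays moved. The work goes in short steps, Python scripts to look and compute and a shell command to move; the robot and the scene stay as the last step left them, time stands still between calls to the robot, and variables do not carry over. Pictures are saved under pics/ and viewed, at most 10 in all, crops included, and the job is handed in when it is done.

```bash
mkdir -p pics
python3 - <<'E'
from station import manip
import cv2,numpy as np
for n in("side","top"):
    im=manip.read_camera(n); cv2.imwrite(f"pics/{n}0.png",im[:,:,::-1]); c=manip.get_calibration(n)
    print(n,c["fx"],c["fy"],c["cx"],c["cy"],np.round(c["R"],3).tolist(),np.round(c["t"],3), np.round(-np.array(c["R"]).T@c["t"],3))
s=manip.observe();print(s["tool_pos"],s["orientation"],s["t"],s["opening"])
E
```

```text
side 483.49039790110356 483.49039790110356 325.24039589869767 237.57264916569463 [[0.051, -0.999, 0.009], [-0.933, -0.051, -0.356], [0.356, 0.009, -0.935]] [0.003 0.45  0.967] [0.076 0.017 1.064]
top 491.776637729318 491.776637729318 325.58859792559 234.37058383330964 [[-0.024, -1.0, -0.014], [-0.988, 0.026, -0.151], [0.151, 0.01, -0.988]] [0.029 0.458 1.043] [0.296 0.006 1.1  ]
[ 0.15798658 -0.63000975  0.24442468] [ 9.92458750e-01  1.22576372e-01 -1.62148316e-04 -7.97865584e-04] 0.1 0.08551587343500817
```

View pics/side0.png

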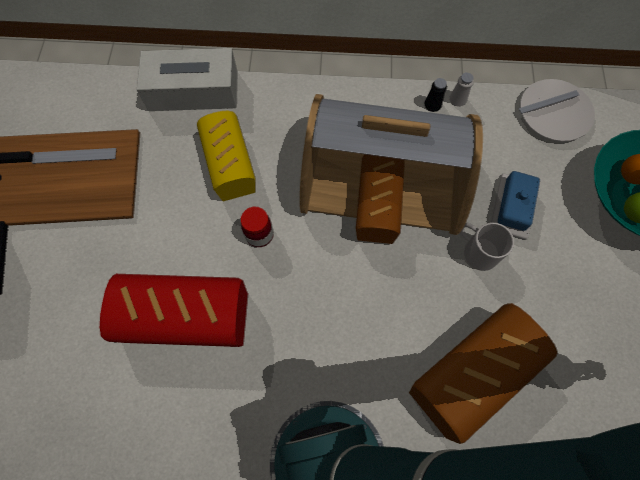

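View pics/top0.png

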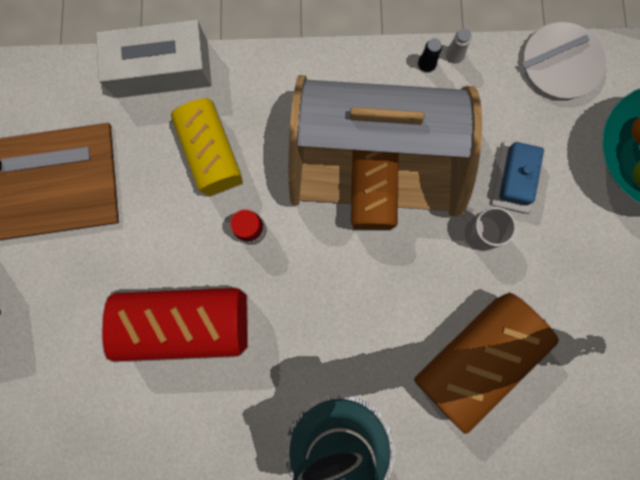

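Side view: bin around (390,165), loaf front bottom edge about (377,240), mug (490,245) and butter dish (518,200) right of the bin, jam jar (257,225) left. The top view agrees (loaf front about (375,228), grip about (387,115)). I'll crop both for exact corners.

Run:
```python
import cv2,numpy as np
a=cv2.imread("pics/side0.png")[90:250,290:490]; b=cv2.imread("pics/top0.png")[70:230,285:485]
cv2.imwrite("pics/crop_s.png",cv2.resize(a,None,fx=3.75,fy=3.75,interpolation=cv2.INTER_CUBIC))
cv2.imwrite("pics/crop_t.png",cv2.resize(b,None,fx=3.75,fy=3.75,interpolation=cv2.INTER_CUBIC))
```

```text
(no output)
```

View pics/crop_s.png

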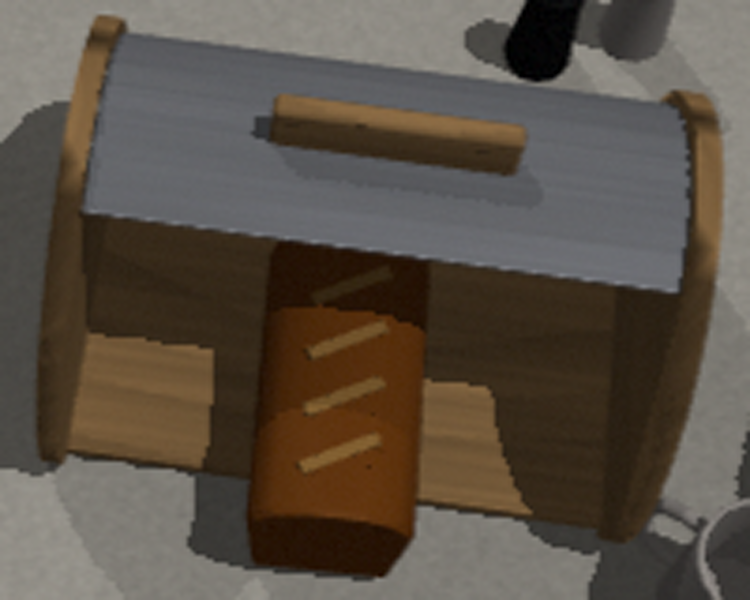

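View pics/crop_t.png

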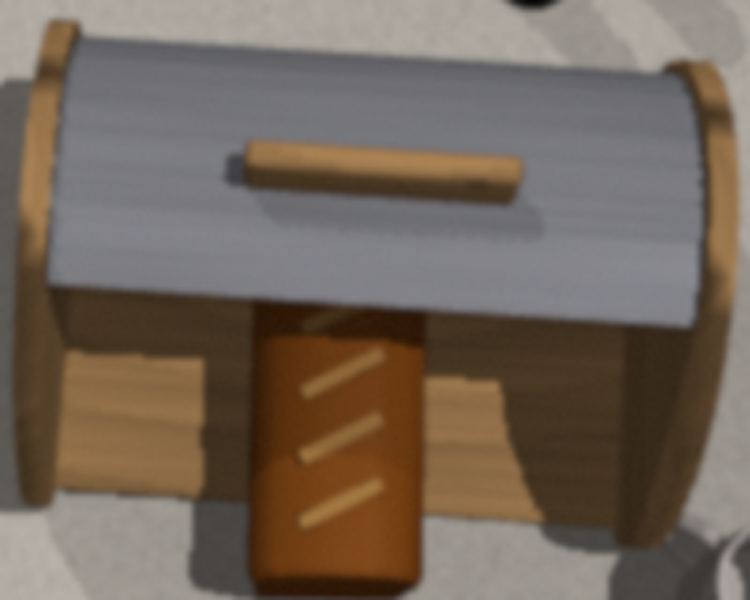

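Side crop: lid front edge (83,212)–(690,292), grip (275,97)–(525,126), loaf front bottom edge (253,563)–(382,577). Top crop: lid edge (48,284)–(693,327), grip (247,142)–(522,158), loaf front (250,580)–(418,588).

```bash
cat > h.py <<'E'
from station import manip
import numpy as np
C={n:manip.get_calibration(n) for n in("side","top")}
O={"side":(290,90),"top":(285,70)}
def ray(n,p,full=False):
    c=C[n]; u,v=p if full else (p[0]/3.75+O[n][0]-.4,p[1]/3.75+O[n][1]-.4)
    R=np.array(c["R"]);d=R.T@[(u-c["cx"])/c["fx"],(v-c["cy"])/c["fy"],1]
    return -R.T@np.array(c["t"]),d/np.linalg.norm(d)
def plane(n,p,z,full=False):
    o,d=ray(n,p,full);return o+d*(z-o[2])/d[2]
def tri(ps,pt,full=False):
    (o1,d1),(o2,d2)=ray("side",ps,full),ray("top",pt,full)
    k=np.linalg.lstsq(np.c_[d1,-d2],o2-o1,rcond=None)[0]
    a,b=o1+k[0]*d1,o2+k[1]*d2
    return (a+b)/2,np.linalg.norm(a-b)
E
python3 - <<'E'
from h import *
np.set_printoptions(precision=4,suppress=True)
for nm,s,t in[("lidL",(83,212),(48,284)),("lidR",(690,292),(693,327)),("gripRL",(278,96),(247,142)),("gripRR",(525,126),(522,158)),
 ("gripFL",(272,140),(245,185)),("gripFR",(518,175),(515,203))]:
    print(nm,*tri(s,t))
for nm,n,p,z in[("floorL","side",(65,455),.012),("floorR","side",(530,515),.012),("floorL","top",(55,490),.012),("floorR","top",(545,520),.012),
 ("loafbL","side",(253,563),.012),("loafbR","side",(382,577),.012),("lidL","side",(83,212),.191),("lidR","side",(690,292),.191),("lidL","top",(48,284),.191),("lidR","top",(693,327),.191),
 ("loafL@.07","side",(249,515),.07),("loafR@.07","side",(413,530),.07),("loaf","top",(250,580),.07),("loaf","top",(418,586),.07),
 ("mugTL","side",(476-0,225),.095)]:
    print(nm,n,plane(n,p,z) if nm!="mugTL" else plane(n,(489,240),.095,True))
print("mug top",plane("top",(495,225),.095,True),"jar",plane("top",(246,222),.095,True),"butter",plane("top",(522,172),.07,True))
E
```

```text
lidL [0.6088 0.0648 0.1929] 0.0012583817289072777
lidR [ 0.5754 -0.2647  0.196 ] 0.007330314708455685
gripRL [ 0.6687 -0.0386  0.2246] 0.002578967060203297
gripRR [ 0.6551 -0.1738  0.2273] 0.0011353994501207
gripFL [ 0.6551 -0.0377  0.2025] 0.002063442875834266
gripFR [ 0.6432 -0.1754  0.1976] 0.0019749894774954498
floorL side [0.5415 0.0745 0.012 ]
floorR side [ 0.5165 -0.2193  0.012 ]
floorL top [0.5418 0.0751 0.012 ]
floorR top [ 0.5152 -0.2187  0.012 ]
loafbL side [ 0.4749 -0.0466  0.012 ]
loafbR side [ 0.47   -0.1266  0.012 ]
lidL side [0.6099 0.0643 0.191 ]
lidR side [ 0.5783 -0.2702  0.191 ]
lidL top [0.6095 0.0655 0.191 ]
lidR top [ 0.5771 -0.2624  0.191 ]
loafL@.07 side [ 0.4831 -0.0398  0.07  ]
loafR@.07 side [ 0.4789 -0.1369  0.07  ]
loaf top [ 0.4735 -0.0382  0.07  ]
loaf top [ 0.4675 -0.133   0.07  ]
mugTL side [ 0.4582 -0.3246  0.095 ]
mug top [ 0.4596 -0.3334  0.095 ] jar [0.4799 0.1815 0.095 ] butter [ 0.5775 -0.4083  0.07  ]
```

The lid stands at about 1.48 rad. The bin centre is near (0.647, -0.105) with a yaw of about -5.2°. The loaf front is at about bin x = -0.175. I'll turn to the bin's heading and travel high to a point in front of the loaf.

```bash
python3 -m inch '[[[0,0,0,6.4],[0,0,0,6.4],[0,0,0,6.4]]]' 0.5
python3 -m inch '[[[12,-31,0,0],[12,-31,0,0],[12,-31,0,0],[12,-31,0,0],[12,-31,0,0]]]'
python3 -m inch '[[[12,-31,0,0],[12,-31,0,0],[12,-31,0,0],[12,-31,0,0],[12,-31,0,0]]]'
python3 -m inch '[[[12,-31,0,0],[12,-31,0,0],[12,-31,0,0],[12,-31,0,0],[12,-31,0,0]]]'
python3 -m inch '[[[12,-31,0,0],[12,-31,0,0],[12,-31,0,0],[0,0,0,0],[0,0,0,0]]]'
```

```text
t: 0.35
tool_pos: [0.1579, -0.6302, 0.2447]
orientation: [0.999, -0.048, -0.0, -0.001]
force: [0.2, 0.2, 0.4]
opening: 0.0515
grasp_force: 0.0
t: 0.77
tool_pos: [0.2321, -0.4797, 0.2448]
orientation: [0.999, -0.045, -0.0, -0.0]
force: [1.3, 0.0, -0.9]
opening: 0.0427
grasp_force: 0.0
t: 1.18
tool_pos: [0.3056, -0.3307, 0.2451]
orientation: [0.999, -0.045, -0.0, -0.0]
force: [1.3, 0.1, 0.3]
opening: 0.0427
grasp_force: 0.0
t: 1.6
tool_pos: [0.3791, -0.1818, 0.2452]
orientation: [0.999, -0.045, -0.0, 0.0]
force: [1.1, -0.2, -0.2]
opening: 0.0428
grasp_force: 0.0
t: 2.02
tool_pos: [0.4234, -0.0925, 0.2451]
orientation: [0.999, -0.043, -0.0, -0.0]
force: [0.2, -1.6, -0.2]
opening: 0.0429
grasp_force: 0.0
```

```bash
python3 -m inch '[[[0,-2,36,0],[0,-2,36,0],[0,-2,36,0],[0,-2,36,0],[0,-2,36,0]]]'
python3 -m inch '[[[0,0,3,0],[0,0,0,0],[0,0,0,0]]]'
python3 - <<'E'
from station import manip
import cv2
im=manip.read_camera("side"); cv2.imwrite("pics/s1.png",cv2.resize(im[90:290,280:500,::-1],None,fx=3,fy=3))
E
```

```text
t: 2.43
tool_pos: [0.4232, -0.0857, 0.0638]
orientation: [0.999, -0.046, 0.0, 0.0]
force: [0.8, -0.9, 0.2]
opening: 0.043
grasp_force: 0.0
t: 2.68
tool_pos: [0.4245, -0.0849, 0.0633]
orientation: [0.999, -0.045, 0.0, 0.0]
force: [0.7, -0.2, 0.3]
opening: 0.0427
grasp_force: 0.0
```

View pics/s1.png

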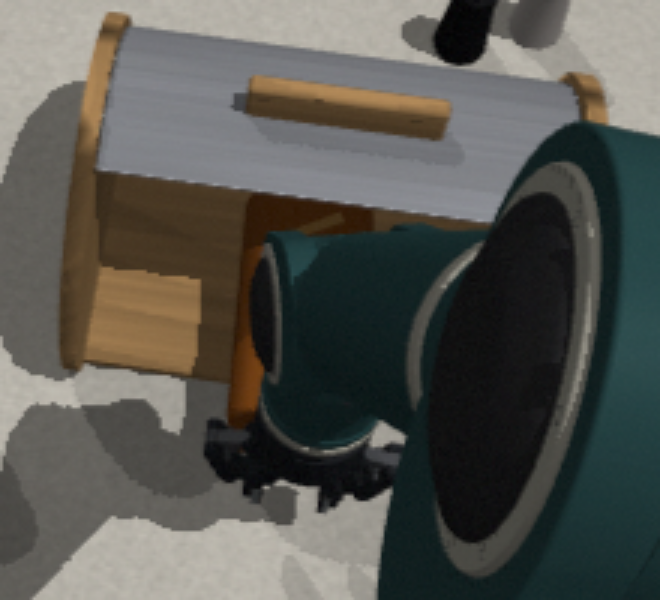

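The gripper is in front of the loaf, with the fingers at crop (250,490) and (325,500). Now I'll push gently.

```bash
python3 -m inch '[[[8,0,0,0],[8,0,0,0],[5,0,0,0],[4,0,0,0],[4,0,0,0]]]'
python3 -m inch '[[[3,0,0,0],[3,0,0,0],[3,0,0,0],[3,0,0,0],[3,0,0,0]]]'
python3 -m inch '[[[3,0,0,0],[3,0,0,0],[3,0,0,0],[3,0,0,0],[3,0,0,0]]]'
python3 -m inch '[[[3,0,0,0],[3,0,0,0],[3,0,0,0],[3,0,0,0],[3,0,0,0]]]'
```

```text
t: 3.15
tool_pos: [0.4538, -0.0868, 0.0628]
orientation: [0.999, -0.045, 0.001, 0.0]
force: [-0.1, -0.3, -0.6]
opening: 0.0428
grasp_force: 0.0
t: 3.57
tool_pos: [0.4674, -0.0878, 0.0619]
orientation: [0.999, -0.045, -0.001, -0.0]
force: [-1.0, 1.2, -1.4]
opening: 0.0427
grasp_force: 0.0
t: 3.98
tool_pos: [0.483, -0.0894, 0.0622]
orientation: [0.999, -0.045, -0.0, 0.0]
force: [-1.8, 0.1, -1.2]
opening: 0.0428
grasp_force: 0.0
t: 4.4
tool_pos: [0.4979, -0.0907, 0.0622]
orientation: [0.999, -0.045, -0.0, 0.0]
force: [-1.7, 0.5, -0.9]
opening: 0.0425
grasp_force: 0.2
```

```bash
python3 -m inch '[[[3,0,0,0],[3,0,0,0],[3,0,0,0],[3,0,0,0],[3,0,0,0]]]'
python3 -m inch '[[[3,0,0,0],[3,0,0,0],[3,0,0,0],[3,0,0,0],[3,0,0,0]]]'
python3 -m inch '[[[2,0,0,0],[2,0,0,0],[0,0,0,0],[0,0,0,0]]]'
python3 - <<'E'
from station import manip
import cv2
for n in("side","top"): cv2.imwrite(f"pics/{n}2.png",manip.read_camera(n)[:,:,::-1])
E
```

```text
t: 4.82
tool_pos: [0.5129, -0.092, 0.0622]
orientation: [0.999, -0.045, -0.0, 0.0]
force: [-2.5, 0.3, 0.3]
opening: 0.0428
grasp_force: 0.2
t: 5.23
tool_pos: [0.5278, -0.0933, 0.0623]
orientation: [0.999, -0.045, -0.0, 0.0]
force: [-2.6, -0.5, -1.4]
opening: 0.0424
grasp_force: 0.2
t: 5.57
tool_pos: [0.532, -0.0937, 0.0624]
orientation: [0.999, -0.045, 0.0, -0.0]
force: [-0.6, 0.1, -0.2]
opening: 0.0426
grasp_force: 0.1
```

View pics/side2.png

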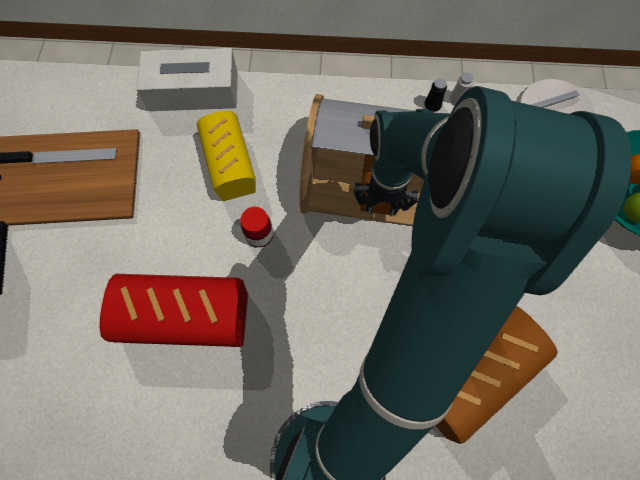

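The arm now hides the loaf front. I'll back off, rise, and look again.

```bash
python3 -m inch '[[[-10,0,0,0],[-20,0,0,0],[-25,0,0,0],[-25,0,0,0],[-10,0,-20,0]]]' 0
python3 -m inch '[[[0,20,-36,0],[0,30,-36,0],[0,30,-36,0],[0,30,-36,0],[0,30,-36,0]]]'
python3 -m inch '[[[-10,40,0,0],[-10,40,0,0],[-10,40,0,0],[0,0,0,0],[0,0,0,0]]]'
python3 - <<'E'
from station import manip
import cv2
a=manip.read_camera("side")[90:250,290:490,::-1]; b=manip.read_camera("top")[70:230,285:485,::-1]
cv2.imwrite("pics/c3.png",cv2.resize(cv2.hconcat([a,b]),None,fx=2,fy=2,interpolation=cv2.INTER_CUBIC))
E
```

```text
t: 6.08
tool_pos: [0.4357, -0.0851, 0.0798]
orientation: [0.999, -0.045, -0.004, -0.0]
force: [-0.9, 0.2, 0.1]
opening: 0.0002
grasp_force: 0.0
t: 6.5
tool_pos: [0.4298, -0.2128, 0.2484]
orientation: [0.999, -0.045, 0.001, 0.0]
force: [1.8, -0.6, -0.4]
opening: 0.0
grasp_force: 0.0
t: 6.92
tool_pos: [0.3883, -0.3308, 0.2463]
orientation: [0.999, -0.047, 0.0, 0.0]
force: [0.3, 0.7, -0.9]
opening: 0.0001
grasp_force: 0.0
```

View pics/c3.png

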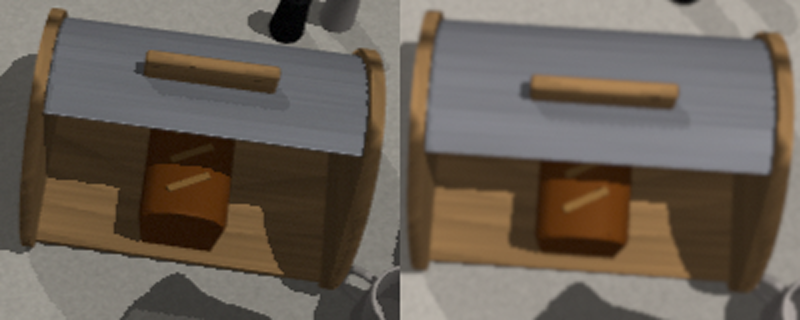

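The loaf front bottom edge is now at 2x crop side (142,241)–(211,250), behind the floor's front edge.

Run:
```python
from h import *
c,s=np.cos(-.092),np.sin(-.092)
def b(P): d=P-np.array([.647,-.105,0]);return np.round([c*d[0]+s*d[1],-s*d[0]+c*d[1],d[2]],4)
for n,p in[("side",(142,241)),("side",(211,250)),("top",(142,250)),("top",(217,257)),("side",(35,243)),("side",(320,285)),("top",(30,262)),("top",(330,277))]:
    print(n,b(plane(n,(p[0]/2+O[n][0]-.3,p[1]/2+O[n][1]-.3),.012,True)))
for s_,t in[((147,51),(132,76)),((279,68),(278,85)),((44,113),(26,151)),((362,155),(370,174))]:
    P,e=tri((s_[0]/2+290-.3,s_[1]/2+90-.3),(t[0]/2+285-.3,t[1]/2+70-.3),True);print(b(P),round(e,4))
```

```text
side [-0.1009  0.0428  0.012 ]
side [-0.1005 -0.0397  0.012 ]
top [-0.1003  0.043   0.012 ]
top [-0.1029 -0.0419  0.012 ]
side [-0.1221  0.1683  0.012 ]
side [-0.1263 -0.1703  0.012 ]
top [-0.1223  0.1686  0.012 ]
top [-0.1178 -0.1695  0.012 ]
[0.0146 0.0684 0.2257] 0.001
[ 0.0139 -0.0675  0.2261] 0.0006
[-0.0527  0.1655  0.1911] 0.0006
[-0.0565 -0.163   0.196 ] 0.0011
```

The loaf is fully inside (x about -0.006) and the lid is still open. Next I'll go over the top to behind the grip with the fingers shut.

```bash
python3 -m inch '[[[0,0,-15,0],[0,0,-15,0],[28,-25,0,0],[28,-25,0,0],[28,-25,0,0]]]' 0
python3 -m inch '[[[28,-25,0,0],[28,-25,0,0],[28,-25,0,0],[28,-25,0,0],[28,-25,0,0]]]'
python3 -m inch '[[[28,-25,0,0],[28,-25,0,0],[0,0,0,0],[0,0,0,0],[0,0,0,0]]]'
```

```text
t: 7.43
tool_pos: [0.4818, -0.2589, 0.277]
orientation: [0.999, -0.044, 0.001, 0.0]
force: [0.6, -1.2, -0.7]
opening: -0.0
grasp_force: 0.0
t: 7.85
tool_pos: [0.6323, -0.1455, 0.2764]
orientation: [0.999, -0.043, 0.0, -0.0]
force: [0.7, -0.9, -0.3]
opening: 0.0001
grasp_force: 0.0
t: 8.27
tool_pos: [0.6908, -0.103, 0.2758]
orientation: [0.999, -0.043, -0.001, -0.0]
force: [-0.2, -1.1, 0.1]
opening: 0.0002
grasp_force: 0.0
```

```bash
python3 -m inch '[[[0,0,20,0],[0,0,20,0],[0,0,12,0],[0,0,6,0],[0,0,0,0]]]'
python3 -m inch '[[[-6,0,0,0],[-6,0,0,0],[-4,0,0,0],[-3,0,0,0],[-3,0,0,0]]]'
python3 -m inch '[[[-4,0,0,0],[-4,0,0,0],[-4,0,0,0],[-4,0,0,0],[-4,0,0,0]]]'
```

```text
t: 8.68
tool_pos: [0.6899, -0.1054, 0.217]
orientation: [0.999, -0.045, -0.001, 0.0]
force: [-0.2, 0.0, 1.0]
opening: 0.0
grasp_force: 0.0
t: 9.1
tool_pos: [0.6706, -0.1028, 0.2203]
orientation: [0.999, -0.045, 0.003, 0.0]
force: [5.0, -0.1, 4.5]
opening: 0.0002
grasp_force: 2.4
t: 9.52
tool_pos: [0.6492, -0.1007, 0.2187]
orientation: [0.999, -0.045, 0.0, -0.0]
force: [3.3, 1.5, 4.1]
opening: 0.0
grasp_force: 2.3
```

```bash
python3 -m inch '[[[-5,0,0,0],[-5,0,0,0],[-4,0,0,0],[-4,0,1,0],[-4,0,0,0]]]'
python3 -m inch '[[[-8,0,1,0],[-8,0,1,0],[-8,0,1,0],[-8,0,2,0],[-7,0,2,0]]]'
python3 - <<'E'
from station import manip
import cv2
a=manip.read_camera("side")[90:290,270:500,::-1]
cv2.imwrite("pics/s4.png",cv2.resize(a,None,fx=3,fy=3,interpolation=cv2.INTER_CUBIC))
E
```

```text
t: 9.93
tool_pos: [0.6265, -0.0987, 0.2163]
orientation: [0.999, -0.045, -0.001, -0.0]
force: [4.3, 1.3, -1.1]
opening: 0.0
grasp_force: 1.9
t: 10.35
tool_pos: [0.5875, -0.0957, 0.2101]
orientation: [0.999, -0.045, -0.0, 0.0]
force: [4.2, -0.2, -1.1]
opening: 0.0003
grasp_force: 1.6
```

View pics/s4.png

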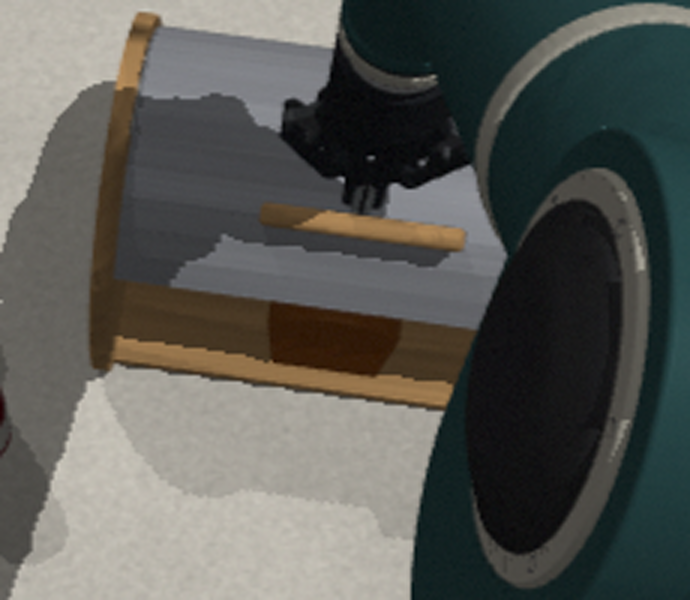

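The lid is following: the fingers at (365,200) are behind the grip at (365,227), and the loaf lies inside. I'll carry on round the arc.

```bash
python3 -m inch '[[[-8,0,3,0],[-7,0,4,0],[-7,0,4,0],[-6,0,5,0],[-6,0,5,0]]]'
python3 -m inch '[[[-7,0,5,0],[-6,0,5,0],[-6,0,6,0],[-5,0,6,0],[-5,0,7,0]]]'
```

```text
t: 10.82
tool_pos: [0.5535, -0.0923, 0.1889]
orientation: [0.999, -0.045, -0.001, 0.0]
force: [1.4, -0.3, 1.3]
opening: -0.0003
grasp_force: 1.3
t: 11.23
tool_pos: [0.5252, -0.0897, 0.1598]
orientation: [0.999, -0.045, -0.0, -0.0]
force: [2.7, -0.4, 0.2]
opening: 0.0001
grasp_force: 1.0
```

```bash
python3 -m inch '[[[-5,0,7,0],[-4,0,7,0],[-4,0,7,0],[-4,0,8,0],[-3,0,8,0]]]'
python3 -m inch '[[[-2,0,4,0],[-2,0,4,0],[-1,0,4,0],[-1,0,4,0],[-1,0,3,0]]]'
python3 -m inch '[[[0,0,1,0],[0,0,1,0],[0,0,1,0],[0,0,0,0],[0,0,0,0]]]'
```

```text
t: 11.65
tool_pos: [0.5053, -0.088, 0.1224]
orientation: [0.999, -0.045, -0.0, 0.0]
force: [2.0, -0.2, 0.9]
opening: -0.0003
grasp_force: 0.8
t: 12.07
tool_pos: [0.4988, -0.0874, 0.1039]
orientation: [0.999, -0.045, -0.0, 0.0]
force: [1.8, -0.9, 7.9]
opening: 0.0
grasp_force: 4.8
t: 12.48
tool_pos: [0.499, -0.0875, 0.1035]
orientation: [0.999, -0.045, -0.0, 0.001]
force: [-6.7, 0.6, 24.1]
opening: 0.0001
grasp_force: 11.2
```

The rising force at the expected height means the lid is on its stop. I'll back off and check.

```bash
python3 -m inch '[[[0,0,-4,0],[-2,0,-10,0],[-10,0,-20,0],[-20,0,-30,0],[-20,0,-30,0]]]'
python3 -m inch '[[[0,35,-30,0],[0,40,0,0],[0,40,0,0],[0,40,0,0],[0,40,0,0]]]'
python3 -m inch '[[[0,30,0,0],[0,0,0,0],[0,0,0,0]]]'
python3 - <<'E'
from station import manip
import cv2
a=manip.read_camera("side")[90:270,230:560,::-1]; b=manip.read_camera("top")[70:250,225:555,::-1]
cv2.imwrite("pics/c5.png",cv2.resize(cv2.vconcat([a,b]),None,fx=1.66,fy=1.66,interpolation=cv2.INTER_CUBIC))
E
```

```text
t: 12.9
tool_pos: [0.4458, -0.0824, 0.1956]
orientation: [0.999, -0.045, -0.001, -0.001]
force: [-0.1, 0.2, -0.4]
opening: 0.0001
grasp_force: 0.0
t: 13.32
tool_pos: [0.4292, -0.2754, 0.2231]
orientation: [0.999, -0.045, 0.0, 0.0]
force: [1.1, -0.2, -0.2]
opening: -0.0001
grasp_force: 0.0
t: 13.57
tool_pos: [0.4263, -0.3049, 0.2222]
orientation: [0.999, -0.047, -0.0, -0.0]
force: [0.9, 0.7, 0.6]
opening: -0.0006
grasp_force: 0.0
```

View pics/c5.png

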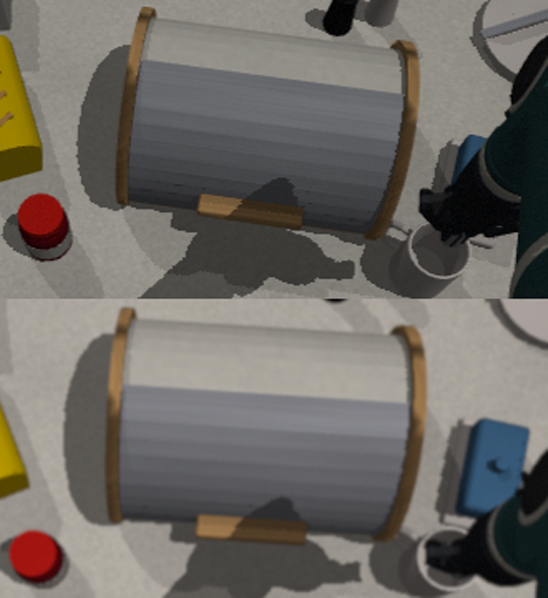

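The lid is down, with the grip low at the front at (250,211), and the jar, dish and mug are undisturbed. A quick numeric check of the lid's rear edge before handing in (0 rad should give bin x of about -0.005).

Run:
```python
from h import *
c,s=np.cos(-.092),np.sin(-.092)
def b(P): d=P-np.array([.647,-.105,0]);return np.round([c*d[0]+s*d[1],-s*d[0]+c*d[1],d[2]],4)
f=1.66
for n,o,p in[("side",(230,90),(142,62)),("side",(230,90),(402,94)),("top",(225,70),(122,87)),("top",(225,70),(407,103))]:
    print(b(plane(n,(p[0]/f+o[0]-.3,p[1]/f+o[1]-.3),.192,True)))
for p,t in[((200,196),(198,217)),((301,213),(304,225))]:
    print(b(tri((p[0]/f+230-.3,p[1]/f+90-.3),(t[0]/f+225-.3,t[1]/f+70-.3),True)[0]))
```

```text
[-0.006   0.1648  0.192 ]
[-0.0041 -0.1653  0.192 ]
[-0.0066  0.1683  0.192 ]
[-0.0055 -0.1627  0.192 ]
[-0.1315  0.0689  0.0845]
[-0.13   -0.0684  0.0704]
```

```bash
python3 -c "
from station import manip
print(manip.sign_off())"
```

```text
the job is handed in; nothing more can be done
None
```

The job is handed in: I pushed the loaf fully inside (x about -0.006 m in the bin's frame), rolled the lid shut to about 0 rad by its grip, and the jam jar, butter dish and mug look undisturbed in the last pictures; no verdict was returned.

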